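# Slide a plug-in card into its bay and bolt it

## Robot

A 6-joint arm with a two-finger parallel gripper is mounted at the origin on the work surface. World frame = base frame: x ahead of the robot, y to its left, z up, the work surface at z = 0. Lengths are in m, angles in degrees, forces in N, time in s.
With the tool pointing down it reaches from about 0.375 to 0.925 m from the base axis. Payload 5.7 kg.
Tool frame: the origin (TCP) lies midway between the tips of the shut fingers; the grasp point (between the pads) lies 19 mm behind it; x points along the fingers, y is the direction in which the jaws open and shut, and the axes are right-handed (so a half turn about x gives the same grasp; the last joint's range is limited). The gripper opens to 85 mm and grips with 20 to 120 N. Pads are 22 mm wide; open, the fingers measure 114 mm over their backs; the gripper's body (76 mm by 85 mm) begins 54 mm behind the grasp point. The pads swing forward as they close: fully open they stand 13 mm farther back than shut.
Start: joints at [-74.834, 20.558, 86.54, -0, 72.909, -6.595], TCP at [0.222, -0.557, 0.231] pointing down, gripper open.
Joint ranges: [-170.27, 170.27], [-57.76, 135], [12.27, 136.19], [-55.21, 235.2], [11.17, 155.16], [-170.74, 170.74]. Speed limits (degrees/s): [136.94, 136.94, 180, 180, 180, 180].

## Interface

Orientations are given as a 3x3 rotation matrix whose columns are the frame's x, y, z axes.
In Python, from rig import ctrl gives the robot as it stands. The module is installed in compiled form; this text tells all that it offers.
- The arm moves only by the tool jog_arm, never from a script. Its argument "steps" is a list of rows, each an object of numbers: "x", "y", "z": the shift along the tool's x, y, z in m; "ax", "ay", "az": the turn, a rotation vector about the tool's x, y, z in rad; "fingers": the finger opening in m, from 0 to 0.0854. A call has 1 to 20 rows; each row is the pose to reach, as a shift and turn from the pose measured when the call began, along the tool's axes at that moment; what a row does not reach only later rows make up. A row lasts 1/8 s, in which the tool goes at most 62.5 mm and 10.7 degrees, less where a joint would pass 70% of its speed; a pose out of reach is approached as far as the arm can. A call with a gripper value outside its range is refused whole. The fingers move at their own pace and stop on an object; "force" is the grip in N (left out, the last holds). Time passes only in rows, so rows that repeat a pose let the fingers close. It gives the time, the measured TCP pose, the force and the opening at its end, in the units of the state.
- ctrl.get_state(): the state, without advancing time (a new reading comes with each control period).
- ctrl.get_image(name): name is "scene" or "top" or "wrist"; returns a dict with "image" (420x560x3 uint8, red, green, blue), "depth" (420x560 float32, m along the optical axis (not along the pixel's ray), 0 where there is no reading), "camera_matrix" (3x3 intrinsics, pixels), "T" (4x4, takes a point from camera to world coordinates). Camera axes: x right, y up, looking along -z (the intrinsics and any distortion apply to the point x, -y, -z); pixel columns grow to the right and rows downward; lengths in m; the calibration is good to about 2 mm. A picture is of the moment at which its call begins.
- ctrl.hand_in(): hands the job in, once; it reports no verdict.
Trained networks look in the newest picture that a camera, given by its name, has taken for a name from the list of things; names that differ only in an ending like _2 or _b are one class to them, and where a whole thing is asked for, a point or a joint stands for the part that bears it (a point fixed in the world has none). Each returns a list of dicts, best first, with "score" (0 to 1); they miss things now and then, are a little off and sometimes report something else, mostly with a low value. They report only what shows in the picture. A call takes as long as a camera call. They do not tell look-alikes from the thing itself.
- ctrl.trace(camera, thing): "region" (420x560 bool, what is visible of it) and "extent" ([left, top, right, bottom] in pixels, round what is visible of it).
The state is a dict: "time": time; "joint_positions": joint angles; "joint_velocities": joint speeds; "effort": joint torques, N m; "tcp_pos": TCP position; "tool_rot": TCP orientation; "wrist_force": force on the tool from outside, world axes, zero at the start; "torque": the same for the moment, N m; "opening": finger opening in m.
Only numpy, scipy, OpenCV 4.12 (cv2) and the standard library are available. Lean on these libraries where they do the work, as an engineer would, in place of code of your own. Each camera call takes 0.05 s, during which the arm holds its last target. There are 200 camera calls.

## Task

Slide the loose plug-in card into the empty bay, its edges in the guide slots, and push it fully home so that its front panel lies flat against the front of the bay. Then slide that bay's bolt all the way across the panel to lock it in. Leave the other things on the bench where they are.

Things in the scene. Friction and masses are not known exactly. Their poses are not given: they have to be found in the camera images.
- card: The loose plug-in card, flat on the mat: green board 105 long (x 0 to 105), 90 wide (y), 6 thick, with an upright panel across its rear end. Parts on it (x 38 to 100, |y| under 36) rise to z 16; bare for x 0 to 38. About 0.3 kg. Origin: underside, middle of the panel's inner face; x points away from the panel, the way it goes in; z up. When home, its origin and axes coincide with the bay's.
- card_panel (a point): Middle of the top edge of the card's upright aluminium front panel, at (-4, 0, 38) in the card's frame. The panel is 8 thick (card x -8 to 0), 100 wide, 38 tall; it can be pinched from above across its thickness or pushed from behind.
- card_nose (a point): Middle of the card's leading edge, at (105, 0, 3) in the card's frame.
- bay: The empty steel bay, open above, fixed; the mat is its floor. Origin: on the mat, middle of the mouth, in its front plane; x points into the bay, y to its left, z up. Side walls 118 deep, 40 tall, inner faces at y = +-47, outer +-60, widened to about +-51 at the mouth. Along each wall a lip over the board's edge (z 11 to 15, |y| over 40, from x 14) makes the guide slot.
- bay_bridge (a point): Middle of the front top edge of the bridge over the bay's mouth, at (0, 0, 40) in the bay's frame. The bridge fills z 22 to 40, x 0 to 10: the board and its parts pass below it, the panel stops against its front.
- bolt (a joint): The empty bay's sliding bolt: 0 = withdrawn to the left, 0.036 m = fully across (moves along bay -y). Bar at bay x -22 to -11, z 13 to 26, its tip at bay y 59 mm when withdrawn, 23 when across, passing 3 in front of the panel of a card that is home. Its fixed bracket: bay x -30 to -4, y 60 to 132, z 0 to 12, with a strap at y 60 to 65 up to z 31.
- bolt_post (a point): Upright black post on the bolt, 14 in diameter, z 25 to 62; this point is on its axis at z = 52, at bay (-16.5, 108) when withdrawn and (-16.5, 72) when across. Push it from its left side (bay +y), or pinch it from above.
- full_bay: The other bay, same shape and frame, already filled with a bolted card. Fixed; leave it.
- tape: Bystander: roll of tape, 100 across, 24 tall; origin under its centre.
- screwdriver: Bystander: screwdriver lying on the mat, about 200 long.
- tube: Bystander: white adhesive tube, 130 long, 30 tall; origin under its middle.
- pliers: Bystander: pliers lying flat, 155 long, 12 tall.
- meter: Bystander: yellow multimeter lying flat, 150 x 76 x 34; origin under its centre.
- parts_box: Bystander: clear open box 100 x 80 x 28; origin under its centre.
Things that resemble listed ones, but are neither listed nor needed, are in the scene too. Several things have the shape of the card; the one meant has the colours described above.

How it is judged:
By the outcome, as a careful person would: the job done as asked, in the order asked, and still so for the second after the job is handed in, with the robot touching nothing.
It also fails if it takes over 64 s, if anything falls off the work surface, if the arm or the gripper's body presses on something with over 40 N, if the wrist force passes 120 N, or if a joint passes its speed limit or range.

## Working session

There is one attempt and no reset: what is moved stays moved. The work goes in short steps, Python scripts to look and compute and a tool call to move; the robot and the scene stay as the last step left them, time stands still between calls to the robot, and variables do not carry over. Pictures are saved under pics/ and viewed, about 8 in all and at most 12, crops included, and the job is handed in when it is done.

Besides the shell and the picture viewer there is one more tool, called after "Call:" as a command line: name --argument value ..., lists and objects as JSON in quotes. jog_arm: Moves the arm, as the interface text tells. Its arguments: {"type":"object","properties":{"steps":{"type":"array"},"force":{"type":"number"}},"required":["steps"]}

```bash
mkdir -p pics
cat > h.py <<'E'
import numpy as np, cv2
from rig import ctrl
def world(im):
    d=im["depth"];K=np.array(im["camera_matrix"]);T=np.array(im["T"])
    v,u=np.mgrid[0:d.shape[0],0:d.shape[1]]
    P=np.stack([(u-K[0,2])/K[0,0]*d,-(v-K[1,2])/K[1,1]*d,-d],-1)
    W=P@T[:3,:3].T+T[:3,3]; W[d==0]=np.nan
    return W
def save(im,name): cv2.imwrite("pics/"+name,im["image"][:,:,::-1])
E
python3 - <<'E'
from h import *
for n in["top","scene"]:
    im=ctrl.get_image(n); save(im,n+"1.png"); W=world(im); np.save(n+".npy",W)
    for t in ["card","bay","bolt","full_bay"]:
        for r in ctrl.trace(n,t)[:4]:
            m=r["region"]; print(n,t,round(r["score"],2),r["extent"],np.nanmedian(W[m],0).round(3),np.nanmax(W[m],0).round(3))
print(im["camera_matrix"],im["T"]); print(ctrl.get_state())
E
```

```text
top card 0.88 [278.1, 192.9, 311.2, 231.7] [ 0.469 -0.074  0.008] [ 0.534 -0.011  0.045]
top card 0.7 [216.0, 227.9, 261.2, 271.1] [0.345 0.112 0.008] [0.414 0.181 0.048]
top card 0.69 [164.8, 274.4, 197.5, 317.2] [0.193 0.303 0.007] [0.256 0.358 0.046]
top card 0.53 [197.0, 131.1, 262.0, 178.9] [0.676 0.167 0.032] [0.745 0.254 0.069]
top bay 0.68 [197.1, 128.7, 259.6, 175.3] [0.667 0.156 0.03 ] [0.745 0.253 0.069]
top full_bay 0.83 [294.8, 115.9, 357.7, 168.9] [ 0.699 -0.196  0.015] [ 0.8   -0.064  0.07 ]
scene card 0.77 [378.2, 232.4, 429.4, 266.4] [0.202 0.308 0.007] [0.261 0.359 0.042]
scene card 0.63 [260.4, 162.8, 298.4, 189.6] [ 0.319 -0.166  0.006] [ 0.376 -0.098  0.042]
scene card 0.59 [304.0, 212.0, 348.3, 247.7] [0.348 0.119 0.005] [0.417 0.187 0.041]
scene bay 0.79 [211.4, 265.4, 298.9, 326.1] [0.667 0.175 0.025] [0.75  0.257 0.064]
scene bolt 0.61 [275.1, 293.5, 293.0, 307.3] [0.607 0.227 0.024] [0.611 0.243 0.064]
scene full_bay 0.65 [151.4, 198.5, 217.6, 249.0] [ 0.7   -0.194  0.014] [ 0.783 -0.062  0.064]
[[394.26423678   0.         276.9845575 ]
 [  0.         394.26
[... 367 characters left out ...]
6007e-04,
        7.29088861e+01, -6.59320226e+00]), 'joint_velocities': array([ 0.04361892, -0.12206332,  0.02737059,  0.07220112, -0.03594025,
        0.00934777]), 'effort': array([ 5.97695589e-05, -5.27131104e+01, -2.78785193e+01, -1.23562718e-04,
        3.57832439e-03,  6.49518242e-06]), 'tcp_pos': array([ 0.22241334, -0.55720309,  0.23125872]), 'tool_rot': array([[-2.28933834e-05,  3.70686314e-01, -9.28758126e-01],
       [ 1.29975997e-04, -9.28758117e-01, -3.70686313e-01],
       [-9.99999991e-01, -1.29202527e-04, -2.69179075e-05]]), 'wrist_force': array([-0.2273903 ,  0.30981547,  0.20856684]), 'torque': array([-0.03894579, -0.01479027, -0.02893016]), 'opening': 0.08549391807226996}
```

```bash
ls pics
```

```text
scene1.png
top1.png
```

Run:
```python
import cv2,numpy as np
t=cv2.imread("pics/top1.png")[105:330,140:400]; s=cv2.imread("pics/scene1.png")[140:340,140:440]
cv2.imwrite("pics/c1.png",cv2.resize(t,(780,675-75),interpolation=cv2.INTER_CUBIC)); cv2.imwrite("pics/c2.png",cv2.resize(s,(800,533),interpolation=cv2.INTER_CUBIC))
```

```text
(no output)
```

View pics/c1.png

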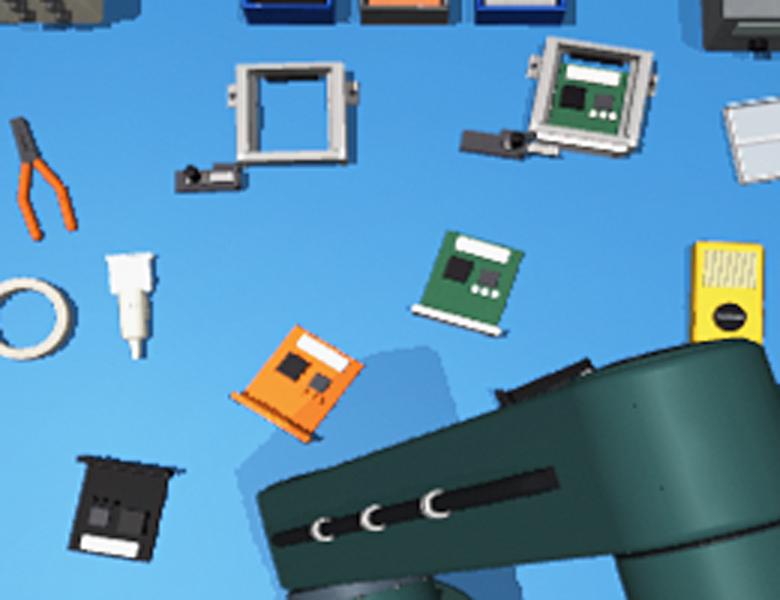

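View pics/c2.png

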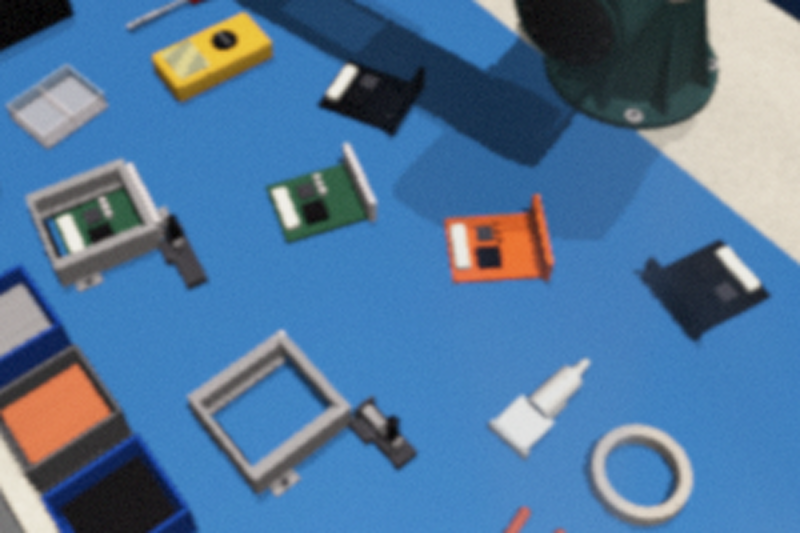

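The green card with the white/aluminium panel (c1 about 467,285) is the loose one. Its panel faces the robot and it points away from it. The empty bay is at (295,112), with its bolt at (205,178) withdrawn to the left. The orange and black cards are decoys. Next I measure the poses.

```bash
cat >> h.py <<'E'
def rect(P): # centre, long axis dims of world xy points
    c,s,a=cv2.minAreaRect((P[:,:2]*1000).astype(np.float32)); return np.round(c,1),np.round(s,1),round(a,2)
def frame(o,a,pts):
    a=np.radians(a);R=np.array([[np.cos(a),-np.sin(a)],[np.sin(a),np.cos(a)]])
    return (pts[:,:2]-o)@R
E
python3 - <<'E'
from h import *
for n in["top","scene"]:
    W=np.load(n+".npy"); I=cv2.imread(f"pics/{n}1.png").astype(int)
    x,y,z=W[...,0],W[...,1],W[...,2]
    box=(x>.37)&(x<.56)&(y>-.17)&(y<.01)
    notblue=(I[...,0]<I[...,2]+25)|(z>.02)
    m=box&notblue&(z>0.003)
    print(n,"card all",m.sum(),rect(W[m])); p=box&(z>.025); print("panel",p.sum(),rect(W[p]),np.nanmean(W[p],0),np.nanpercentile(z[p],90))
    g=box&(I[...,1]>I[...,0]+15)&(I[...,1]>I[...,2]+15)
    print("green",g.sum(),rect(W[g]),np.nanmedian(z[g]))
    b=(x>.57)&(x<.78)&(y>.07)&(y<.3)&(z>.033)
    nb,l,st,ce=cv2.connectedComponentsWithStats(b.astype(np.uint8))
    for i in range(1,nb):
        if st[i,4]>5: q=l==i; print("bay",st[i,4],rect(W[q]),np.nanmean(W[q],0),np.nanmax(z[q]), np.nanpercentile(z[q],50))
E
```

```text
top card all 528 (array([471.2, -73.9]), array([ 98.4, 114.4]), 72.55)
panel 92 (array([421.6, -58.4]), array([98.4,  9.6]), 73.1) [ 0.42123844 -0.05734064  0.03635143] 0.0412121395040459
green 529 (array([478.4, -77.3]), array([86.5, 98.7]), 72.41) 0.006208275363175142
bay 391 (array([681.7, 128.9]), array([117.3, 127.1]), 89.83) [0.67729196 0.13552875 0.03975793] 0.0508865636638538 0.03963888349496525
bay 24 (array([599. , 230.2]), array([14.4, 11.2]), 87.81) [0.59820742 0.22832421 0.05722725] 0.07020928770407164 0.059800507989109186
scene card all 594 (array([473.5, -71. ]), array([100.1, 109. ]), 72.22)
panel 79 (array([425.5, -56.2]), array([98.9,  8.6]), 72.22) [ 0.42674853 -0.05331534  0.03440591] 0.03758106876435643
green 361 (array([477.9, -70.8]), array([85. , 98.2]), 71.99) 0.0038021086212289834
bay 599 (array([685.5, 128.5]), array([125. , 119.7]), 1.56) [0.68391683 0.13501017 0.03781801] 0.044156843840808646 0.03771862906362222
bay 39 (array([605.1, 232. ]), array([13.4, 10.9]), 52.88) [0.605815   0.23368523 0.0532397 ] 0.06392043167369355 0.05728622336699918
```

Call:
jog_arm --steps '[{"x":0.05,"y":-0.39,"z":-0.372,"ax":-0.885,"fingers":0.04},{"x":0.05,"y":-0.39,"z":-0.372,"ax":-0.885},{"x":0.05,"y":-0.39,"z":-0.372,"ax":-0.885},{"x":0.05,"y":-0.39,"z":-0.372,"ax":-0.885},{"x":0.05,"y":-0.39,"z":-0.372,"ax":-0.885},{"x":0.05,"y":-0.39,"z":-0.372,"ax":-0.885},{"x":0.05,"y":-0.39,"z":-0.372,"ax":-0.885},{"x":0.05,"y":-0.39,"z":-0.372,"ax":-0.885},{"x":0.05,"y":-0.39,"z":-0.372,"ax":-0.885},{"x":0.05,"y":-0.39,"z":-0.372,"ax":-0.885},{"x":0.05,"y":-0.39,"z":-0.372,"ax":-0.885},{"x":0.05,"y":-0.39,"z":-0.372,"ax":-0.885},{"x":0.05,"y":-0.39,"z":-0.372,"ax":-0.885},{"x":0.05,"y":-0.39,"z":-0.372,"ax":-0.885}]'

```text
schema error: expected keys x, y, z, ax, ay, az, fingers
```

Run:
```python
from h import *
im=ctrl.get_image("wrist"); save(im,"w1.png"); W=world(im); np.save("w1.npy",W)
s=ctrl.get_state(); print(s["time"],s["tcp_pos"],s["tool_rot"],s["joint_positions"],s["opening"])
I=im["image"].astype(int);x,y,z=W[...,0],W[...,1],W[...,2]
print(np.array(im["T"]).round(3))
t=np.full(z.shape,False)
for r in ctrl.trace("wrist","card")[:2]:
    m=r["region"]; print(r["score"],r["extent"]); t|=m
p=t&(z>.03)&(z<.05); print("panel",p.sum(),rect(W[p]),np.nanmedian(W[p],0))
g=t&(I[...,1]>I[...,0]+15)&(I[...,1]>I[...,2]+15); print("green",rect(W[g]),np.nanmedian(z[g]))
```

```text
0.55 [ 0.2224186  -0.55722707  0.23126201] [[-3.40076971e-05  3.70737670e-01 -9.28737627e-01]
 [ 1.01386084e-04 -9.28737621e-01 -3.70737671e-01]
 [-9.99999994e-01 -1.06769005e-04 -6.00341273e-06]] [-7.48345045e+01  2.05585697e+01  8.65389420e+01 -3.77637734e-04
  7.29086047e+01 -6.59551210e+00] 0.0855567642482157
[[ 0.372  0.881  0.291  0.297]
 [-0.928  0.353  0.116 -0.527]
 [-0.001 -0.314  0.95   0.374]
 [ 0.     0.     0.     1.   ]]
0.49 [1.5, 0.0, 24.6, 5.8]
panel 0 (array([0., 0.]), array([0., 0.]), 0.0) [nan nan nan]
green (array([0., 0.]), array([0., 0.]), 0.0) nan
  return np.nanmean(a, axis, out=out, keepdims=keepdims)
```

View pics/w1.png

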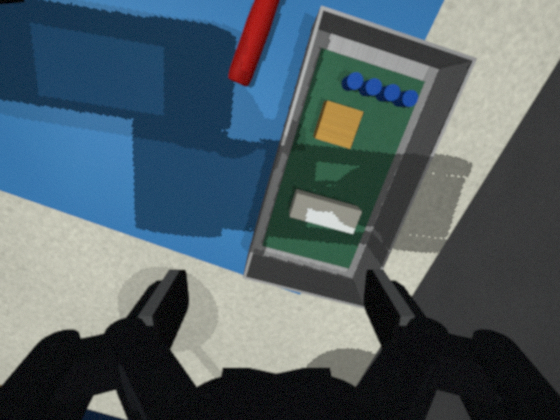

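The move was refused because every row needs all the keys, so the arm has not moved and this view only shows the start area. I'll resend it.

Call:
jog_arm --steps '[{"x":0.05,"y":-0.39,"z":-0.372,"ax":-0.885,"ay":0,"az":0,"fingers":0.04},{"x":0.05,"y":-0.39,"z":-0.372,"ax":-0.885,"ay":0,"az":0,"fingers":0.04},{"x":0.05,"y":-0.39,"z":-0.372,"ax":-0.885,"ay":0,"az":0,"fingers":0.04},{"x":0.05,"y":-0.39,"z":-0.372,"ax":-0.885,"ay":0,"az":0,"fingers":0.04},{"x":0.05,"y":-0.39,"z":-0.372,"ax":-0.885,"ay":0,"az":0,"fingers":0.04},{"x":0.05,"y":-0.39,"z":-0.372,"ax":-0.885,"ay":0,"az":0,"fingers":0.04},{"x":0.05,"y":-0.39,"z":-0.372,"ax":-0.885,"ay":0,"az":0,"fingers":0.04},{"x":0.05,"y":-0.39,"z":-0.372,"ax":-0.885,"ay":0,"az":0,"fingers":0.04},{"x":0.05,"y":-0.39,"z":-0.372,"ax":-0.885,"ay":0,"az":0,"fingers":0.04},{"x":0.05,"y":-0.39,"z":-0.372,"ax":-0.885,"ay":0,"az":0,"fingers":0.04},{"x":0.05,"y":-0.39,"z":-0.372,"ax":-0.885,"ay":0,"az":0,"fingers":0.04},{"x":0.05,"y":-0.39,"z":-0.372,"ax":-0.885,"ay":0,"az":0,"fingers":0.04}]'

```text
time: 2.1
tcp_pos: [0.4231, -0.0582, 0.1815]
tool_rot: [[0.0, 0.953, -0.303], [-0.0, -0.303, -0.953], [-1.0, 0.0, 0.0]]
wrist_force: [-0.5, -0.3, -0.3]
opening: 0.0401
```

Run:
```python
from h import *
im=ctrl.get_image("wrist"); save(im,"w2.png"); W=world(im)
I=im["image"].astype(int);x,y,z=W[...,0],W[...,1],W[...,2]
t=np.full(z.shape,False)
for r in ctrl.trace("wrist","card")[:2]:
    m=r["region"]; print(r["score"],r["extent"]); t|=m
p=t&(z>.03)&(z<.05); print("panel",p.sum(),rect(W[p]),np.nanmedian(W[p],0))
g=t&(I[...,1]>I[...,0]+15)&(I[...,1]>I[...,2]+15); print("green",rect(W[g]),np.nanmedian(z[g]))
print(ctrl.get_state()["joint_positions"])
```

```text
0.87 [54.5, 0.0, 215.0, 112.8]
0.74 [155.4, 246.8, 279.0, 350.7]
panel 1890 (array([306.4,   4.1]), array([294.1,  81.8]), 85.39) [0.29614025 0.11381507 0.03794907]
green (array([0., 0.]), array([0., 0.]), 0.0) nan
[-1.71064003e+01  9.68778466e+00  1.10452434e+02 -5.78021433e-03
  5.98499333e+01  5.44412276e-01]
  return np.nanmean(a, axis, out=out, keepdims=keepdims)
```

View pics/w2.png

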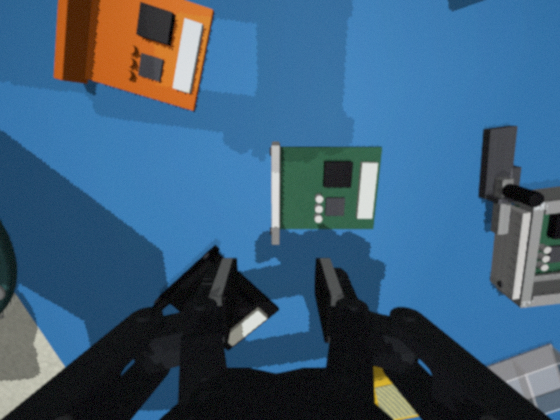

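The wrist view shows the green card at columns 270-380, rows 143-243, with its panel at column 276, level with the jaws' middle in card x. The tracer picked only the decoys, so I'll segment by colour instead.

Run:
```python
from h import *
im=ctrl.get_image("wrist"); W=world(im)
I=im["image"].astype(int);x,y,z=W[...,0],W[...,1],W[...,2]
v,u=np.mgrid[0:420,0:560]; box=(u>260)&(u<395)&(v>130)&(v<255)
p=box&(z>.03)&(z<.05); print("panel",p.sum(),rect(W[p]),np.nanmedian(W[p],0))
g=box&(I[...,1]>I[...,2]+15)&(I[...,1]>I[...,0]+10); print("green",g.sum(),rect(W[g]),np.nanmedian(z[g]))
s=ctrl.get_state();print(s["joint_positions"],s["tcp_pos"])
T=np.array(im["T"]);K=np.array(im["camera_matrix"])
c=T[:3,:3].T@(s["tcp_pos"]-T[:3,3]);print("tcp px",K[0,0]*c[0]/-c[2]+K[0,2],K[1,1]*c[1]/c[2]+K[1,2])
```

```text
panel 823 (array([422.2, -56.5]), array([99.2,  7.6]), 72.12) [ 0.42323801 -0.05213166  0.03834936]
green 5077 (array([476.2, -74.7]), array([ 87.4, 101.2]), 72.42) 0.006377382441032919
[-1.70948262e+01  9.69217454e+00  1.10451360e+02 -1.77563532e-03
  5.98491766e+01  5.49398275e-01] [ 0.4231763  -0.05806992  0.18141022]
tcp px 276.75055029532854 271.82209480347484
```

Call:
jog_arm --steps '[{"x":0.06,"y":-0.001,"z":0,"ax":0,"ay":0,"az":0,"fingers":0.04},{"x":0.12,"y":-0.001,"z":0,"ax":0,"ay":0,"az":0,"fingers":0.04},{"x":0.155,"y":-0.001,"z":0,"ax":0,"ay":0,"az":0,"fingers":0.04},{"x":0.17,"y":-0.001,"z":0,"ax":0,"ay":0,"az":0,"fingers":0.04},{"x":0.17,"y":-0.001,"z":0,"ax":0,"ay":0,"az":0,"fingers":0.04},{"x":0.17,"y":-0.001,"z":0,"ax":0,"ay":0,"az":0,"fingers":0.0},{"x":0.17,"y":-0.001,"z":0,"ax":0,"ay":0,"az":0,"fingers":0.0},{"x":0.17,"y":-0.001,"z":0,"ax":0,"ay":0,"az":0,"fingers":0.0},{"x":0.17,"y":-0.001,"z":0,"ax":0,"ay":0,"az":0,"fingers":0.0},{"x":0.17,"y":-0.001,"z":0,"ax":0,"ay":0,"az":0,"fingers":0.0}]' --force 70

```text
time: 3.5
tcp_pos: [0.4232, -0.0582, 0.0125]
tool_rot: [[0.002, 0.953, -0.303], [-0.001, -0.303, -0.953], [-1.0, 0.003, 0.0]]
wrist_force: [-0.9, -0.8, 7.1]
opening: 0.0066
```

Call:
jog_arm --steps '[{"x":-0.01,"y":0,"z":0,"ax":0,"ay":0,"az":0,"fingers":0},{"x":-0.025,"y":0,"z":0,"ax":0,"ay":0,"az":0,"fingers":0},{"x":-0.04,"y":0,"z":-0.02,"ax":0,"ay":0,"az":0,"fingers":0},{"x":-0.04,"y":0.003,"z":-0.05,"ax":-0.06,"ay":0,"az":0,"fingers":0},{"x":-0.04,"y":0.006,"z":-0.09,"ax":-0.13,"ay":0,"az":0,"fingers":0},{"x":-0.04,"y":0.009,"z":-0.13,"ax":-0.2,"ay":0,"az":0,"fingers":0},{"x":-0.04,"y":0.012,"z":-0.17,"ax":-0.27,"ay":0,"az":0,"fingers":0},{"x":-0.04,"y":0.014,"z":-0.19,"ax":-0.31,"ay":0,"az":0,"fingers":0},{"x":-0.04,"y":0.014,"z":-0.199,"ax":-0.32,"ay":0,"az":0,"fingers":0},{"x":-0.04,"y":0.014,"z":-0.199,"ax":-0.32,"ay":0,"az":0,"fingers":0},{"x":-0.04,"y":0.014,"z":-0.199,"ax":-0.32,"ay":0,"az":0,"fingers":0}]'

```text
time: 4.88
tcp_pos: [0.4958, 0.1263, 0.0523]
tool_rot: [[0.001, 1.0, 0.011], [-0.001, 0.011, -1.0], [-1.0, 0.001, 0.001]]
wrist_force: [-0.5, -0.5, -2.6]
opening: 0.0066
```

Run:
```python
from h import *
im=ctrl.get_image("wrist"); save(im,"w3.png"); W=world(im); np.save("w3.npy",W)
I=im["image"].astype(int);x,y,z=W[...,0],W[...,1],W[...,2]
for n in ["bay","bolt","card"]:
  for r in ctrl.trace("wrist",n)[:2]:
    m=r["region"]; print(n,r["score"],r["extent"],np.nanmedian(W[m],0))
    for a,b in ((.005,.03),(.034,.046),(.05,.07)):
        q=m&(z>a)&(z<b)
        if q.sum()>10: print(a,q.sum(),rect(W[q]))
s=ctrl.get_state();print(s["tcp_pos"],s["tool_rot"],s["wrist_force"],s["opening"],s["time"])
```

```text
bay 0.64 [263.0, 173.5, 496.8, 374.0] [0.54976825 0.1427507  0.0469234 ]
0.005 14 (array([620.3, 141.2]), array([ 1.5, 35.3]), 1.9)
0.034 5995 (array([548.1, 128.9]), array([ 92.7, 116.2]), 88.11)
0.05 8056 (array([544.7, 130.9]), array([110.3,  93.8]), 0.68)
bay 0.55 [425.2, 15.1, 560.0, 350.7] [0.61922635 0.18455935 0.02954818]
0.005 11240 (array([633.3, 165.7]), array([ 78.4, 196.6]), 13.83)
0.034 7743 (array([620.2, 146.8]), array([ 63.4, 186.2]), 17.97)
0.05 1679 (array([602.4, 168.5]), array([ 13.5, 139.1]), 2.68)
bolt 0.79 [451.9, 31.0, 560.0, 151.5] [0.59646799 0.22651229 0.02694002]
0.005 2945 (array([605. , 216.7]), array([21.7, 55. ]), 3.19)
0.034 528 (array([596.4, 230.3]), array([ 6.9, 13.4]), 12.67)
0.05 1619 (array([598.9, 230.7]), array([12.4, 13.4]), 15.6)
card 0.76 [260.9, 172.0, 490.8, 374.2] [0.54959068 0.14261403 0.04691319]
0.005 42 (array([621.7, 120.3]), array([ 4.5, 96.3]), 3.02)
0.034 6001 (array([547.8, 128.9]), array([ 92.7, 116.7]), 88.11)
0.05 8084 (array([544.7, 130.7]), array([110.3,  94.3]), 0.67)
[0.49638813 0.12655612 0.05243885] [[ 0.0019511   0.99993689  0.01106385]
 [-0.00110241  0.01106601 -0.99993816]
 [-0.99999749  0.00193878  0.00112393]] [ 0.15089985  0.31684405 -3.86343227] 0.006390052721915559 5.075
```

View pics/w3.png

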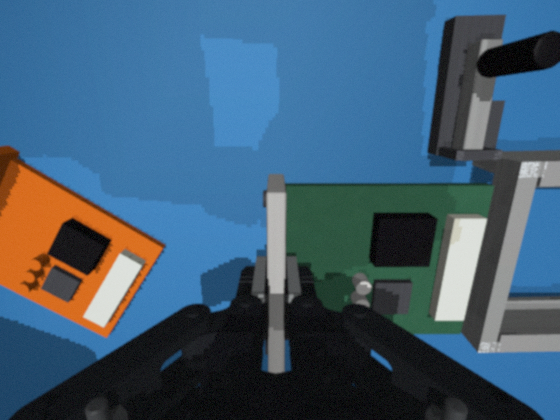

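```bash
cat > m.py <<'E'
from h import *
def edges(W):
    x,y,z=W[...,0],W[...,1],W[...,2]
    b=(x>.605)&(x<.72)&(y>.05)&(y<.21)&(z>.036)&(z<.044)
    P=W[b]; xs=[];ys=[]
    for c in np.arange(.09,.17,.005):
        q=P[abs(P[:,1]-c)<.0025]
        if len(q)>8: xs.append(np.percentile(q[:,0],3)); ys.append(c)
    f=np.polyfit(ys,xs,1); r=np.array(xs)-np.polyval(f,ys)
    print("front line: x at y=.128",np.polyval(f,.128),"yaw deg",-np.degrees(np.arctan(f[0])),"rms",r.std(),len(xs))
    for c in np.arange(.635,.74,.01):
        q=P[abs(P[:,0]-c)<.005]
        if len(q)>20:
            s=np.sort(q[:,1]); g=np.argmax(np.diff(s)); print("x",round(c,3),"y ends",s[[0,-1]].round(4),"gap",s[[g,g+1]].round(4))
E
python3 - <<'E'
from m import *
W=np.load("w3.npy"); edges(W)
x,y,z=W[...,0],W[...,1],W[...,2]
I=cv2.imread("pics/w3.png").astype(int)
v,u=np.mgrid[0:420,0:560]
g=(u>285)&(u<500)&(v>170)&(v<345)&(I[...,1]>I[...,2]+15)&(I[...,1]>I[...,0]+10)
print("green",g.sum(),rect(W[g]),np.nanmedian(z[g]))
A=np.c_[x[g],y[g],np.ones(g.sum())];A,zz=A[abs(z[g]-.047)<.008],z[g][abs(z[g]-.047)<.008];print("tilt",np.linalg.lstsq(A,zz,rcond=None)[0][:2])
p=(u>255)&(u<300)&(z>.07)&(z<.09)&(v<255);print("panel",rect(W[p]))
for n in("top","scene"):
  print(n)
  try: edges(np.load(n+".npy"))
  except Exception as e: print(e)
E
```

```text
front line: x at y=.128 0.6201086766874256 yaw deg 1.9869260876899144 rms 0.00010396063541679783 17
x 0.635 y ends [0.0643 0.1851] gap [0.1555 0.1615]
x 0.645 y ends [0.0647 0.1852] gap [0.0793 0.172 ]
x 0.655 y ends [0.0647 0.0796] gap [0.0647 0.0657]
x 0.665 y ends [0.0651 0.0799] gap [0.0655 0.066 ]
x 0.675 y ends [0.0661 0.0804] gap [0.0798 0.0804]
green 15037 (array([583.3, 145.2]), array([ 67.5, 161.6]), 49.35) 0.04619757437193982
tilt [-0.00153464 -0.00012328]
panel (array([494.8, 163.2]), array([ 8., 28.]), 0.91)
top
front line: x at y=.128 0.5426215585729137 yaw deg -61.22503892195408 rms 0.0 1
x 0.635 y ends [0.0655 0.1814] gap [0.1285 0.1548]
scene
expected non-empty vector for xm.py:9: RankWarning: Polyfit may be poorly conditioned
  f=np.polyfit(ys,xs,1); r=np.array(xs)-np.polyval(f,ys)
```

Run:
```python
from m import *
W=np.load("w3.npy"); x,y,z=W[...,0],W[...,1],W[...,2]
I=cv2.imread("pics/w3.png").astype(int)
g=(z>.042)&(z<.055)&(I[...,1]>I[...,2]+15)&(I[...,1]>I[...,0]+10)
L=[];R=[];X=[]
for c in np.arange(.51,.59,.005):
    q=y[g&(abs(x-c)<.0025)]
    X.append(c);L.append(q.max());R.append(q.min())
print(np.round(L,4));print(np.round(R,4))
print(np.polyfit(X,L,1),np.polyfit(X[9:],R[9:],1))
q=g&(abs(y-.13)<.03);print(rect(W[g]),x[g].min(),x[g].max())
p=(z>.072)&(z<.09)&(x>.48)&(x<.51);print("panel",rect(W[p]),np.nanmin(y[p]),np.nanmax(y[p]))
```

```text
[0.1722 0.1723 0.1724 0.1725 0.1726 0.1725 0.1727 0.1726 0.1726 0.1729
 0.1729 0.173  0.1728 0.1729 0.1732 0.1731]
[0.1273 0.1153 0.1049 0.0994 0.0979 0.0981 0.1034 0.107  0.104  0.119
 0.0927 0.0894 0.086  0.083  0.0833 0.0835]
[0.01131542 0.16651612] [-0.94021124  0.62691196]
(array([552.6, 127.8]), array([104.4,  90.2]), 0.52) 0.49999235616341847 0.6051855598931756
panel (array([495.6, 131.5]), array([29.2, 90.1]), 14.52) 0.08539180567376281 0.17729736417196928
```

Call:
jog_arm --steps '[{"x":0,"y":0.005,"z":0.0075,"ax":-0.024,"ay":0,"az":0,"fingers":0},{"x":0.015,"y":0.005,"z":0.0075,"ax":-0.024,"ay":0,"az":0,"fingers":0},{"x":0.03,"y":0.005,"z":0.0075,"ax":-0.024,"ay":0,"az":0,"fingers":0},{"x":0.038,"y":0.005,"z":0.0075,"ax":-0.024,"ay":0,"az":0,"fingers":0},{"x":0.039,"y":0.005,"z":0.0075,"ax":-0.024,"ay":0,"az":0,"fingers":0},{"x":0.039,"y":0.005,"z":0.0075,"ax":-0.024,"ay":0,"az":0,"fingers":0}]'

```text
time: 5.82
tcp_pos: [0.5012, 0.1192, 0.013]
tool_rot: [[0.001, 0.999, 0.035], [-0.001, 0.035, -0.999], [-1.0, 0.001, 0.001]]
wrist_force: [0.2, -0.5, -2.6]
opening: 0.0066
```

```bash
cat >> m.py <<'E'
def card(W,I,zt):
    x,y,z=W[...,0],W[...,1],W[...,2]
    g=(abs(z-zt)<.004)&(x<.625)&(y>.06)&(y<.19)&(I[...,1]>I[...,2]+15)&(I[...,1]>I[...,0]+10)
    X=np.arange(.52,.6,.005);L=[y[g&(abs(x-c)<.0025)].max() for c in X]
    R=[y[g&(abs(x-c)<.0025)].min() for c in X]
    f=np.polyfit(X,L,1);print("card left edge slope deg",np.degrees(np.arctan(f[0])),"y at x=.60:",np.polyval(f,.60),"right",np.round(R,4)[-5:],"med z",np.median(z[g]), "xmax",x[g].max())
E
python3 - <<'E'
from m import *
im=ctrl.get_image("wrist"); save(im,"w4.png"); W=world(im); edges(W); card(W,im["image"][:,:,::-1].astype(int),.008)
x,y,z=W[...,0],W[...,1],W[...,2]
q=(z>.05)&(z<.07)&(x>.58)&(x<.615)&(y>.2); print("post",rect(W[q]))
s=ctrl.get_state();print(s["tcp_pos"],s["tool_rot"],s["wrist_force"],s["opening"],s["time"])
E
```

```text
front line: x at y=.128 0.6198368603747564 yaw deg 2.0639641078664486 rms 0.00016395848841824518 14
x 0.635 y ends [0.0642 0.1142] gap [0.1113 0.1142]
x 0.645 y ends [0.0646 0.0788] gap [0.0738 0.0745]
card left edge slope deg 2.0336319455141716 y at x=.60: 0.16862091133849452 right [0.0821 0.078  0.0782 0.0786 0.0784] med z 0.006915258124689544 xmax 0.6110951082437883
post (array([0., 0.]), array([0., 0.]), 0.0)
[0.50141062 0.11918474 0.01322018] [[ 0.00166449  0.99938248  0.03509838]
 [-0.00109064  0.03510023 -0.9993832 ]
 [-0.99999802  0.00162518  0.00114839]] [-0.58785711  0.66044146 -2.80761265] 0.006854628484567051 5.875
```

View pics/w4.png

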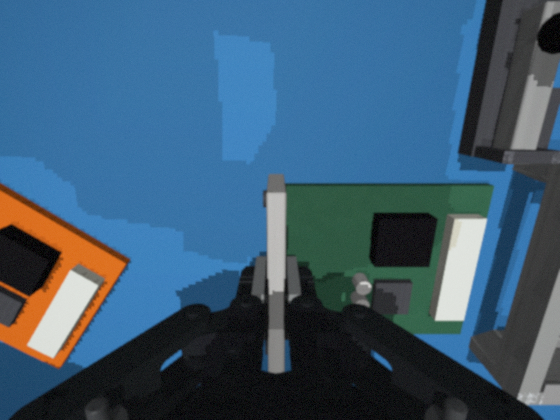

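Call:
jog_arm --steps '[{"x":0,"y":0.006,"z":0,"ax":0,"ay":0,"az":0,"fingers":0},{"x":0,"y":0.012,"z":0,"ax":0,"ay":0,"az":0,"fingers":0},{"x":0,"y":0.018,"z":0,"ax":0,"ay":0,"az":0,"fingers":0},{"x":0,"y":0.024,"z":0,"ax":0,"ay":0,"az":0,"fingers":0},{"x":0,"y":0.03,"z":0,"ax":0,"ay":0,"az":0,"fingers":0},{"x":0,"y":0.036,"z":0,"ax":0,"ay":0,"az":0,"fingers":0}]'

```text
time: 6.62
tcp_pos: [0.5378, 0.1204, 0.0133]
tool_rot: [[0.002, 0.999, 0.035], [-0.001, 0.035, -0.999], [-1.0, 0.002, 0.001]]
wrist_force: [0.6, 0.3, -3.3]
opening: 0.0067
```

Call:
jog_arm --steps '[{"x":0,"y":0.007,"z":0,"ax":0,"ay":0,"az":0,"fingers":0},{"x":0,"y":0.014,"z":0,"ax":0,"ay":0,"az":0,"fingers":0},{"x":0,"y":0.021,"z":0,"ax":0,"ay":0,"az":0,"fingers":0},{"x":0,"y":0.028,"z":0,"ax":0,"ay":0,"az":0,"fingers":0},{"x":0,"y":0.035,"z":0,"ax":0,"ay":0,"az":0,"fingers":0},{"x":0,"y":0.042,"z":0,"ax":0,"ay":0,"az":0,"fingers":0},{"x":0,"y":0.048,"z":0,"ax":0,"ay":0,"az":0,"fingers":0}]'

```text
time: 7.5
tcp_pos: [0.5863, 0.1221, 0.0133]
tool_rot: [[0.002, 0.999, 0.035], [-0.001, 0.035, -0.999], [-1.0, 0.002, 0.001]]
wrist_force: [0.6, 0.2, -2.9]
opening: 0.0063
```

Call:
jog_arm --steps '[{"x":0.0012,"y":0,"z":0,"ax":0,"ay":0,"az":0,"fingers":0},{"x":0.0012,"y":0,"z":0,"ax":0,"ay":0,"az":0,"fingers":0.018},{"x":0.0012,"y":0,"z":0,"ax":0,"ay":0,"az":0,"fingers":0.018},{"x":0.0,"y":0,"z":0,"ax":0,"ay":0,"az":0,"fingers":0.018},{"x":-0.02,"y":0,"z":0,"ax":0,"ay":0,"az":0,"fingers":0.018},{"x":-0.05,"y":0,"z":0,"ax":0,"ay":0,"az":0,"fingers":0.018},{"x":-0.055,"y":-0.02,"z":0,"ax":0,"ay":0,"az":0,"fingers":0},{"x":-0.055,"y":-0.035,"z":0,"ax":0,"ay":0,"az":0,"fingers":0},{"x":-0.055,"y":-0.035,"z":0,"ax":0,"ay":0,"az":0,"fingers":0},{"x":-0.055,"y":-0.035,"z":0,"ax":0,"ay":0,"az":0,"fingers":0}]'

```text
time: 8.75
tcp_pos: [0.5515, 0.121, 0.0679]
tool_rot: [[0.002, 0.999, 0.035], [-0.001, 0.035, -0.999], [-1.0, 0.002, 0.001]]
wrist_force: [0.6, 0.4, -0.2]
opening: 0.0002
```

Run:
```python
from m import *
im=ctrl.get_image("wrist"); save(im,"w5.png"); W=world(im); edges(W)
x,y,z=W[...,0],W[...,1],W[...,2]
p=(z>.034)&(z<.042)&(x>.565)&(x<.6)&(y>.05)&(y<.19);print("panel",p.sum(),rect(W[p]))
q=(z>.05)&(z<.07)&(x>.58)&(x<.615)&(y>.2); print("post",rect(W[q]))
s=ctrl.get_state();print(s["tcp_pos"],s["wrist_force"],s["opening"],s["time"])
```

```text
front line: x at y=.128 0.6204436682822931 yaw deg 1.9181520044189695 rms 6.833473617951752e-05 17
x 0.635 y ends [0.0647 0.1851] gap [0.1503 0.1718]
x 0.645 y ends [0.0649 0.1854] gap [0.079 0.172]
x 0.655 y ends [0.0647 0.1857] gap [0.0798 0.1724]
x 0.665 y ends [0.0654 0.1861] gap [0.0798 0.1728]
x 0.675 y ends [0.0658 0.1864] gap [0.0805 0.1731]
x 0.685 y ends [0.0657 0.1868] gap [0.0805 0.1735]
x 0.695 y ends [0.0661 0.1871] gap [0.0811 0.174 ]
x 0.705 y ends [0.0665 0.1872] gap [0.0811 0.1742]
x 0.715 y ends [0.067  0.0814] gap [0.067  0.0675]
panel 2010 (array([586.6, 124.3]), array([ 8.4, 97.8]), 2.05)
post (array([600.4, 230.9]), array([13.8, 13.6]), 47.63)
[0.55178679 0.12098395 0.06796812] [-0.5411513   0.31192533  0.1977894 ] 0.00047614843261046635 8.8
```

View pics/w5.png

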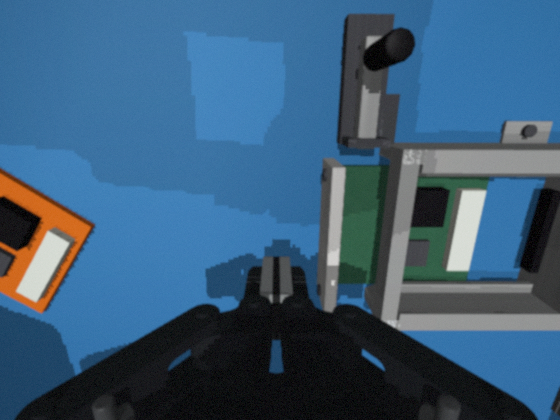

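Call:
jog_arm --steps '[{"x":0.03,"y":0,"z":-0.001,"ax":0,"ay":0,"az":0,"fingers":0},{"x":0.048,"y":0,"z":-0.001,"ax":0,"ay":0,"az":0,"fingers":0},{"x":0.048,"y":0.01,"z":-0.001,"ax":0,"ay":0,"az":0,"fingers":0},{"x":0.048,"y":0.016,"z":-0.001,"ax":0,"ay":0,"az":0,"fingers":0},{"x":0.048,"y":0.022,"z":-0.001,"ax":0,"ay":0,"az":0,"fingers":0},{"x":0.048,"y":0.028,"z":-0.001,"ax":0,"ay":0,"az":0,"fingers":0},{"x":0.048,"y":0.034,"z":-0.001,"ax":0,"ay":0,"az":0,"fingers":0},{"x":0.048,"y":0.039,"z":-0.001,"ax":0,"ay":0,"az":0,"fingers":0},{"x":0.048,"y":0.043,"z":-0.001,"ax":0,"ay":0,"az":0,"fingers":0}]'

```text
time: 9.93
tcp_pos: [0.595, 0.1234, 0.0201]
tool_rot: [[0.002, 0.999, 0.035], [-0.001, 0.035, -0.999], [-1.0, 0.002, 0.001]]
wrist_force: [-3.1, -0.5, 1.8]
opening: 0.0002
```

Call:
jog_arm --steps '[{"x":0,"y":0.0015,"z":0,"ax":0,"ay":0,"az":0,"fingers":0},{"x":0,"y":0.003,"z":0,"ax":0,"ay":0,"az":0,"fingers":0}]'

```text
time: 10.18
tcp_pos: [0.5979, 0.1236, 0.0201]
tool_rot: [[0.001, 0.999, 0.035], [-0.001, 0.035, -0.999], [-1.0, 0.001, 0.001]]
wrist_force: [-3.3, -0.6, 2.5]
opening: -0.0001
```

```bash
cat > p.py <<'E'
from m import *
im=ctrl.get_image("wrist"); save(im,"w6.png"); W=world(im)
x,y,z=W[...,0],W[...,1],W[...,2]
p=(z>.034)&(z<.0425)&(x>.58)&(x<.635)&(y>.13)&(y<.168)
f=frame(np.array([.6203,.124]),2,W[p])
h,e=np.histogram(f[:,0]*1000,np.arange(-40,14,2)); print("top profile bay x (mm):",[(int(a),int(b)) for a,b in zip(e,h) if b])
s=ctrl.get_state();print(s["tcp_pos"],s["wrist_force"],s["opening"],s["time"])
E
python3 p.py
```

```text
top profile bay x (mm): [(-38, 10), (-36, 40), (-34, 40), (-32, 41), (-30, 35), (-28, 36), (-26, 44), (-24, 36), (-22, 39), (-20, 43), (-18, 33), (-16, 40), (-14, 42), (-12, 40), (-10, 328), (-8, 356), (-6, 344), (-4, 348), (-2, 97), (0, 471), (2, 354), (4, 361), (6, 372), (8, 356), (10, 110)]
[0.59817681 0.12357536 0.02012737] [-1.93718532 -0.00615695  1.33167807] -0.0001995897381759975 10.225
```

Call:
jog_arm --steps '[{"x":0,"y":0.001,"z":0,"ax":0,"ay":0,"az":0,"fingers":0},{"x":0,"y":0.002,"z":0,"ax":0,"ay":0,"az":0,"fingers":0},{"x":0,"y":0.0025,"z":0,"ax":0,"ay":0,"az":0,"fingers":0}]'

```text
time: 10.6
tcp_pos: [0.5998, 0.1236, 0.02]
tool_rot: [[0.0, 0.999, 0.035], [-0.001, 0.035, -0.999], [-1.0, 0.0, 0.001]]
wrist_force: [-5.9, 0.8, 4.5]
opening: 0.0
```

```bash
python3 p.py
```

```text
top profile bay x (mm): [(-36, 13), (-34, 42), (-32, 39), (-30, 45), (-28, 31), (-26, 39), (-24, 43), (-22, 38), (-20, 41), (-18, 42), (-16, 31), (-14, 40), (-12, 39), (-10, 44), (-8, 336), (-6, 353), (-4, 362), (-2, 347), (0, 425), (2, 356), (4, 373), (6, 363), (8, 368), (10, 101)]
[0.59977047 0.12362553 0.02005958] [-5.191028   -0.59415922  4.44077607] 0.000128622957889769 10.65
```

Call:
jog_arm --steps '[{"x":0,"y":0.001,"z":0,"ax":0,"ay":0,"az":0,"fingers":0},{"x":0,"y":0.002,"z":0,"ax":0,"ay":0,"az":0,"fingers":0},{"x":0,"y":0.002,"z":0,"ax":0,"ay":0,"az":0,"fingers":0}]'

```text
time: 11.02
tcp_pos: [0.5997, 0.1236, 0.0198]
tool_rot: [[-0.003, 0.999, 0.035], [-0.001, 0.035, -0.999], [-1.0, -0.003, 0.001]]
wrist_force: [-7.6, 0.9, 5.3]
opening: 0.0
```

Call:
jog_arm --steps '[{"x":0,"y":-0.012,"z":0,"ax":0,"ay":0,"az":0,"fingers":0},{"x":0,"y":-0.03,"z":0,"ax":0,"ay":0,"az":0,"fingers":0},{"x":-0.05,"y":-0.03,"z":0,"ax":0,"ay":0,"az":0,"fingers":0},{"x":-0.09,"y":-0.03,"z":0,"ax":0,"ay":0,"az":0,"fingers":0},{"x":-0.09,"y":-0.02,"z":-0.05,"ax":0,"ay":0,"az":0,"fingers":0},{"x":-0.09,"y":-0.01,"z":-0.1,"ax":0,"ay":0,"az":0,"fingers":0},{"x":-0.09,"y":0.004,"z":-0.136,"ax":0,"ay":0,"az":0,"fingers":0},{"x":-0.09,"y":0.004,"z":-0.136,"ax":0,"ay":0,"az":0,"fingers":0},{"x":-0.05,"y":0.004,"z":-0.136,"ax":0,"ay":0,"az":0,"fingers":0},{"x":-0.022,"y":0.004,"z":-0.136,"ax":0,"ay":0,"az":0,"fingers":0},{"x":-0.022,"y":0.004,"z":-0.136,"ax":0,"ay":0,"az":0,"fingers":0}]'

```text
time: 12.4
tcp_pos: [0.5968, 0.2582, 0.0394]
tool_rot: [[-0.008, 0.999, 0.035], [-0.003, 0.035, -0.999], [-1.0, -0.008, 0.003]]
wrist_force: [0.0, 0.3, 0.2]
opening: -0.0003
```

Call:
jog_arm --steps '[{"x":0,"y":0,"z":0.005,"ax":0,"ay":0,"az":0,"fingers":0},{"x":0,"y":0,"z":0.01,"ax":0,"ay":0,"az":0,"fingers":0},{"x":0,"y":0,"z":0.015,"ax":0,"ay":0,"az":0,"fingers":0},{"x":0,"y":0,"z":0.02,"ax":0,"ay":0,"az":0,"fingers":0}]'

```text
time: 12.9
tcp_pos: [0.5983, 0.2381, 0.0404]
tool_rot: [[-0.006, 0.999, 0.035], [-0.002, 0.035, -0.999], [-1.0, -0.006, 0.002]]
wrist_force: [-0.2, 1.6, 1.2]
opening: 0.0001
```

Call:
jog_arm --steps '[{"x":0,"y":0,"z":0.006,"ax":0,"ay":0,"az":0,"fingers":0},{"x":0,"y":0,"z":0.012,"ax":0,"ay":0,"az":0,"fingers":0},{"x":0,"y":0,"z":0.017,"ax":0,"ay":0,"az":0,"fingers":0},{"x":0,"y":0,"z":0.021,"ax":0,"ay":0,"az":0,"fingers":0},{"x":0,"y":0,"z":0.024,"ax":0,"ay":0,"az":0,"fingers":0}]'

```text
time: 13.52
tcp_pos: [0.5991, 0.2139, 0.0404]
tool_rot: [[-0.006, 0.999, 0.034], [-0.002, 0.034, -0.999], [-1.0, -0.006, 0.002]]
wrist_force: [0.1, 1.5, 1.9]
opening: 0.0
```

Call:
jog_arm --steps '[{"x":0,"y":0,"z":0.001,"ax":0,"ay":0,"az":0,"fingers":0},{"x":0,"y":0,"z":0.002,"ax":0,"ay":0,"az":0,"fingers":0},{"x":0,"y":0,"z":0.002,"ax":0,"ay":0,"az":0,"fingers":0}]'

```text
time: 13.9
tcp_pos: [0.5992, 0.2125, 0.0405]
tool_rot: [[-0.006, 0.999, 0.034], [-0.002, 0.034, -0.999], [-1.0, -0.006, 0.001]]
wrist_force: [-0.4, 4.2, 1.4]
opening: -0.0004
```

Call:
jog_arm --steps '[{"x":0,"y":0,"z":0.0015,"ax":0,"ay":0,"az":0,"fingers":0},{"x":0,"y":0,"z":0.003,"ax":0,"ay":0,"az":0,"fingers":0},{"x":0,"y":0,"z":0.003,"ax":0,"ay":0,"az":0,"fingers":0}]'

```text
time: 14.28
tcp_pos: [0.5993, 0.2123, 0.0406]
tool_rot: [[-0.006, 0.999, 0.034], [0.002, 0.034, -0.999], [-1.0, -0.005, -0.003]]
wrist_force: [-2.0, 12.5, 0.8]
opening: -0.0
```

The bolt is against its end stop: it moved only 0.2 mm for 3 mm commanded, and the force rose to 12.5 N. I'll back away, lift and check.

Call:
jog_arm --steps '[{"x":0,"y":0,"z":-0.01,"ax":0,"ay":0,"az":0,"fingers":0},{"x":0,"y":0,"z":-0.025,"ax":0,"ay":0,"az":0,"fingers":0},{"x":-0.05,"y":0,"z":-0.025,"ax":0,"ay":0,"az":0,"fingers":0},{"x":-0.1,"y":0,"z":-0.025,"ax":0,"ay":0,"az":0,"fingers":0},{"x":-0.13,"y":-0.06,"z":0.02,"ax":0,"ay":0,"az":0,"fingers":0},{"x":-0.13,"y":-0.1,"z":0.06,"ax":0,"ay":0,"az":0,"fingers":0},{"x":-0.13,"y":-0.1,"z":0.06,"ax":0,"ay":0,"az":0,"fingers":0},{"x":-0.13,"y":-0.1,"z":0.06,"ax":0,"ay":0,"az":0,"fingers":0}]'

```text
time: 15.28
tcp_pos: [0.5022, 0.1485, 0.1714]
tool_rot: [[-0.005, 0.999, 0.033], [0.002, 0.033, -0.999], [-1.0, -0.005, -0.003]]
wrist_force: [0.2, 0.3, -0.3]
opening: 0.0004
```

Run:
```python
from m import *
im=ctrl.get_image("wrist"); save(im,"w7.png"); W=world(im); edges(W) if 0 else None
x,y,z=W[...,0],W[...,1],W[...,2]
o=np.array([.6203,.124])
q=(z>.05)&(z<.07)&(x>.58)&(x<.62)&(y>.16)&(y<.26); c=rect(W[q]); print("post",c, frame(o,2,np.array([c[0]])/1000 )*1000)
for s_ in(.085,.1,.14,.16):
    p=(z>.034)&(z<.0425)&(x>.59)&(x<.65)&(abs(y-s_)<.006); f=frame(o,2,W[p])[:,0]*1000
    h,e=np.histogram(f,np.arange(-14,12,1)); print(s_,f.min().round(1),[(int(a),int(b)) for a,b in zip(e,h)])
```

```text
post (array([601.3, 196. ]), array([12.9, 13.5]), 37.32) [[-16.47566195  72.61922998]]
0.085 -8.2 [(-14, 0), (-13, 0), (-12, 0), (-11, 0), (-10, 0), (-9, 2), (-8, 27), (-7, 9), (-6, 11), (-5, 11), (-4, 11), (-3, 9), (-2, 12), (-1, 10), (0, 20), (1, 13), (2, 10), (3, 12), (4, 13), (5, 9), (6, 9), (7, 9), (8, 11), (9, 12), (10, 4)]
0.1 -8.2 [(-14, 0), (-13, 0), (-12, 0), (-11, 0), (-10, 0), (-9, 4), (-8, 21), (-7, 12), (-6, 11), (-5, 13), (-4, 8), (-3, 9), (-2, 14), (-1, 12), (0, 21), (1, 9), (2, 13), (3, 12), (4, 10), (5, 12), (6, 12), (7, 10), (8, 9), (9, 13), (10, 3)]
0.14 -8.2 [(-14, 0), (-13, 0), (-12, 0), (-11, 0), (-10, 0), (-9, 2), (-8, 24), (-7, 15), (-6, 9), (-5, 15), (-4, 14), (-3, 9), (-2, 14), (-1, 12), (0, 26), (1, 12), (2, 10), (3, 18), (4, 9), (5, 17), (6, 9), (7, 14), (8, 14), (9, 12), (10, 5)]
0.16 -7.7 [(-14, 0), (-13, 0), (-12, 0), (-11, 0), (-10, 0), (-9, 0), (-8, 22), (-7, 19), (-6, 11), (-5, 16), (-4, 13), (-3, 14), (-2, 14), (-1, 13), (0, 23), (1, 14), (2, 14), (3, 12), (4, 11), (5, 14), (6, 14), (7, 17), (8, 13), (9, 11), (10, 7)]
```

View pics/w7.png

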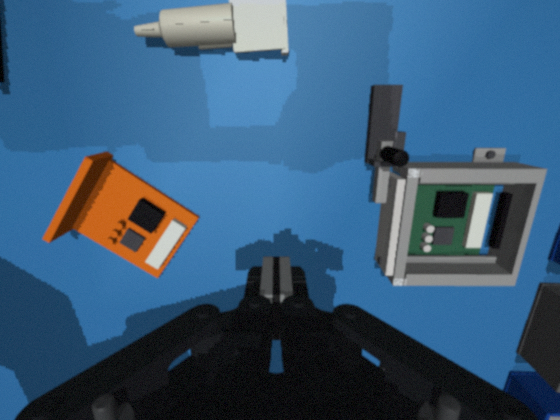

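The picture shows the panel (column 395) flush on the bridge and the bolt across in front of it. The post is at (395,157).

```bash
python3 -c "
from rig import ctrl
print(ctrl.hand_in())"
```

```text
the job is handed in; nothing more can be done
None
```

The green card is in the empty bay and pushed fully home, and that bay's bolt is slid across the panel. I handed the job in at about 15.3 s of the 64 s allowed.

I pinched the card by its panel and slid it in along the guide slots to about 30 mm short. Then I released it and pushed it home from behind with the shut fingers. Last, I pushed the bolt by its post to its end stop.

- **Panel:** it spans bay x from about -8 to 0 mm at all four places measured across its width, so it lies flat with no visible gap to the bridge. The last push moved the card no further.
- **Bolt:** the post measured at bay (-16.5, 72.6) against the nominal (-16.5, 72). It stopped hard at 12.5 N, moving only 0.2 mm for 3 mm commanded. The two camera readings of the post give about 35 mm of travel instead of 36, which is within the roughly 2 mm camera calibration.
- **Forces:** the highest wrist force I read at the end of any move was 12.5 N, well under the 120 N limit.
- **Other things on the bench:** I touched nothing else, but I made no separate check of the bystanders' positions at the end.
- **Refused call:** my first move was refused for missing keys, and the arm did not move.

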